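# Clamp the sieve stack with the slotted wedge

## Task

Get the sieve stack clamped for shaking: swing the clamp bar fully over the lid until it stops at the tie rod, then slide the slotted wedge, prongs first and flat side down, along the top of the bar so that its slot takes in the rod underneath the nut. Push the wedge home with a firm, steady push of about 15 N (never more than about 20 N) so that it stays jammed tight between bar and nut when you let go; leave the jar, tin and weight standing to the right of the shaker alone.

Things in the scene. Friction and masses are not known exactly. Their poses are not given: they have to be found in the camera images.
- shaker: Fixed sieve shaker: grey housing 165 (x) x 262 (y) x 45 mm high; a round stack of brass pan, sieve and lid (105 mm across, top 125 mm up) in its middle. Origin: centre of its underside, on the rack top. x points from the control panel (front, towards the robot) to the back, z up. At y = +90 mm stands the post on which the clamp bar swings (cap 163 mm up), at y = -90 mm the tie rod.
- tie_rod (a point): On the axis of the upright tie rod (10 mm thick, top 193 mm up) at the height of the closed bar's top face, 142 mm up; axes as the shaker's. On the rod sits a taper washer (22 x 38 mm), disc springs (1 mm per 25 N) and two nuts, 26 mm high in all; the washer's underside slopes 1 in 6 to suit the wedge, 7.5 to 12.7 mm above the bar at the axis. It varies and is not reported: feel it bind.
- clamp_bar (a joint): Swing of the bar about the post, rad: 0 = closed over the stack, at its stop, with the rod in the notch of its back edge; larger = free end swung to the shaker's front (-x), at most 1.1. It stays where left; turning it takes 0.25 N m. Bar: 44 mm wide, z 130 to 142 mm, free end 208 mm from the post's axis (rod: 180 mm).
- bar_knob (a point): Middle of the top of the black knob (27 mm in diameter, 25 mm high) on the clamp bar, 90 mm from the post's axis, halfway between post and rod.
- wedge: Loose steel horseshoe wedge, 0.22 kg, flat side down. Origin: underside below its head; x to the prongs, z up. Head x -15 to 11 mm, 30 wide (y), 34 high, black: grasp it. Neck to x 23. Two prongs (y 7 to 20 mm each side) to x 83; slot 14 mm wide, open at the tips. Prongs' top slopes 1 in 6: 5 mm thick at the tips, 15 at x 23. Friction 0.25: self-holding. Binds with the rod at x 30 to 68.
- jar: White plastic jar with a red cap, 60 mm in diameter, 95 mm high, origin at the centre of its underside. Bystander.
- tin_a: Single aluminium moisture tin near the jar, 60 mm in diameter, 39 mm high, origin at the centre of its underside. Bystander.
- brass_weight: Brass knob weight, 30 mm in diameter, 41 mm high, origin at the centre of its underside. Bystander.

How it is judged:
On the way, in this order (a step that is already met when the one before it is completed fails the run):
1. the clamp bar is swung over the stack to its stop (value of joint clamp_bar below 0.03 rad), for 0.2 s.
2. with the bar closed, the wedge lies on the bar with the tie rod in its slot (value of joint clamp_bar below 0.03 rad and x of tie_rod in the frame of wedge between 0.024 and 0.078 m and y of tie_rod in the frame of wedge between -0.005 and 0.005 m and z of tie_rod in the frame of wedge between -0.006 and 0.006 m), for 0.1 s.
At the end, for the whole second after the job is handed in: The clamp bar is closed (within 0.03 rad), the wedge lies flat on it with the tie rod at least 11 mm inside its slot, within 5 mm of the slot's middle, and, let go and at rest, it stays jammed under the nut, pressing on the bar with more than 12 N (value of joint clamp_bar below 0.03 rad and x of tie_rod in the frame of wedge between 0.024 and 0.072 m and y of tie_rod in the frame of wedge between -0.005 and 0.005 m and z of tie_rod in the frame of wedge between -0.006 and 0.006 m and angle between wedge's own z axis and vertical below 0.1 rad and contact force between wedge and shaker above 12 N and linear speed of wedge below 0.01 m/s); the robot touches nothing.
It fails at once if the wedge is rammed: it presses on the bar or rod with more than 40 N (contact force between wedge and shaker above 40 N).
It fails at once if the jar is moved by more than 20 mm (distance of jar from where it was at the start of the episode above 0.02 m).
It fails at once if the tin beside the jar is moved by more than 20 mm (distance of tin_a from where it was at the start of the episode above 0.02 m).
It fails at once if the brass weight is moved by more than 20 mm (distance of brass_weight from where it was at the start of the episode above 0.02 m).
It also fails if it takes over 67 s, if anything falls off the work surface, if the arm or the gripper's body presses on something with over 40 N, if the wrist force passes 120 N, or if a joint passes its speed limit or range.

## Robot

A 6-joint arm with a two-finger parallel gripper is mounted at the origin on a cart in front of the work surface, level with it; the furniture and walls round the work are solid. World frame = base frame: x ahead of the robot, y to its left, z up, the work surface at z = 0. Lengths are in m, angles in rad, forces in N, time in s.
With the tool pointing down it reaches from about 0.3 to 0.75 m from the base axis. Payload 8.5 kg.
Tool frame: the origin (TCP) lies at the very end of the fingers, on their centre line; the grasp point (between the pads) lies 19 mm behind it; z points along the fingers, y is the direction in which the jaws open and shut (so a half turn about z gives the same grasp; the last joint's range is limited). The gripper opens to 88 mm and grips with 3 to 60 N. Pads are 18 mm wide; open, the fingers measure 123 mm over their backs; the gripper's body (75 mm by 187 mm) begins 45 mm behind the grasp point.
Start: joints at [1.079, 0.381, 1.297, -0, 1.464, -0.215], TCP at [0.15, 0.529, 0.21] pointing down, gripper open.
Joint ranges: [-3.11, 3.11], [-0.89, 2.33], [0.22, 2.48], [-1.42, 4.56], [0.17, 2.85], [-2.88, 2.88]. Speed limits (rad/s): [2.39, 2.39, 3.14, 3.14, 3.14, 3.14].

## Interface

Orientations are given as [roll, pitch, yaw] about the fixed x, y, z axes, in that order (R = Rz(yaw) Ry(pitch) Rx(roll)).
In Python, from bench import * gives the robot as it stands. Calls block until the motion is done:
- goto(position, orientation): joint-space move of the TCP to a pose.
- move_straight(position, frame=None, feed=0.15, f_stop=None): straight line of the TCP; frame=None keeps the orientation; feed is the mean speed in m/s. With f_stop (N) it stops when the force on the tool has changed by that much, and returns True; else False.
- move_j(angles): joint-space move.
- gripper_to(opening, strength=None): finger opening in m; strength is the grip in N (None keeps the last); returns when the fingers have stopped.
- pause(seconds).
- ik(position, orientation): joint angles nearest the present ones, or None.
- read_state(): the state.
- snapshot(name): name is "scene" or "top" or "wrist"; returns the picture (384x512x3 uint8, red, green, blue); there is no depth.
- camera_model(name): a dict with "intrinsics" (3x3 intrinsics, pixels), "R" (3x3) and "t" (3): a world point X has camera coordinates R X + t; the wrist camera has in their place "mount" (4x4, takes a point from camera to tool coordinates, whose origin is the TCP and whose axes are the flange's). Camera axes: x right, y down, z forward; pixel columns grow to the right and rows downward; lengths in m; the calibration is good to about 2 mm. A picture is of the moment at which its call begins: read the wrist's pose just before it. camera_model takes no time and is no camera call.
A pose or a line that the arm cannot do raises IKError and nothing moves.
- job_done(): hands the job in, once; it reports no verdict.
The state is a dict: "time": time; "qpos": joint angles; "qd": joint speeds; "effort": joint torques, N m; "eef_pos": TCP position; "eef_rot": TCP orientation; "force": force on the tool from outside, world axes, zero at the start; "moment": the same for the moment, N m; "opening": finger opening in m.
Only numpy, scipy, OpenCV 4.12 (cv2) and the standard library are available. Lean on these libraries where they do the work, as an engineer would, in place of code of your own. Each camera call takes 0.05 s, during which the arm holds its last target.

## Working session

There is one attempt and no reset: what is moved stays moved. The work goes in short steps, each a Python script; the robot and the scene stay as the last script left them, time stands still between calls to the robot, and variables do not carry over. Pictures are saved under pics/ and viewed, and the job is handed in when it is done.

```bash
ls; mkdir -p pics; python3 - <<'E'
from bench import *
import cv2
for n in ("scene","top","wrist"):
    s=read_state(); im=snapshot(n); cv2.imwrite(f"pics/{n}0.png",im[:,:,::-1])
    print(n,camera_model(n))
print(read_state())
E
```

```text
pics
scene {'intrinsics': array([[401.93557745,   0.        , 251.30226295],
       [  0.        , 401.93557745, 196.04505497],
       [  0.        ,   0.        ,   1.        ]]), 'R': array([[-0.83409894, -0.55128324,  0.01912445],
       [-0.42763016,  0.62433234, -0.65371368],
       [ 0.34844138, -0.55344008, -0.75650029]]), 't': array([0.39920423, 0.40333183, 0.78538673])}
top {'intrinsics': array([[496.62775939,   0.        , 251.37814108],
       [  0.        , 496.62775939, 195.49998438],
       [  0.        ,   0.        ,   1.        ]]), 'R': array([[ 1.34553876e-02, -9.99909162e-01, -7.87002590e-04],
       [-9.96400583e-01, -1.33422857e-02, -8.37129680e-02],
       [ 8.36948633e-02,  1.91056027e-03, -9.96489598e-01]]), 't': array([-0.10513185,  0.5562125 ,  1.19059004])}
wrist {'intrinsics': array([[305.99273024,   0.        , 254.41778254],
       [  0.        , 305.99273024, 196.37917158],
       [  0.        ,   0.        ,   1.        ]]), 'mount': array([[-1.72145759e-04, -9.47586908e-01, -3.19498077e-01,
         8.24915104e-02],
       [ 9.99999977e-01, -1.212992
[... 164 characters left out ...]
00000000e+00,  0.00000000e+00,
         1.00000000e+00]])}
{'time': 0.15, 'qpos': array([ 1.07869245e+00,  3.81030180e-01,  1.29802426e+00, -2.28334828e-05,
        1.46357911e+00, -2.15291828e-01]), 'qd': array([-0.00068383, -0.00190714, -0.00241302,  0.00075813,  0.00133218,
        0.00146035]), 'effort': array([ 2.32195853e-03, -4.38082552e+01, -2.24615479e+01,  7.14343297e-02,
        3.43569880e-02, -7.17492821e-05]), 'eef_pos': array([0.15020009, 0.52884888, 0.2099066 ]), 'eef_rot': array([-3.14057094e+00, -2.00192142e-04,  2.86478296e+00]), 'force': array([-0.27442975, -0.91866195, -0.5101884 ]), 'moment': array([ 0.03374387, -0.04172649, -0.01453585]), 'opening': 0.0882311102338314}
```

View pics/scene0.png

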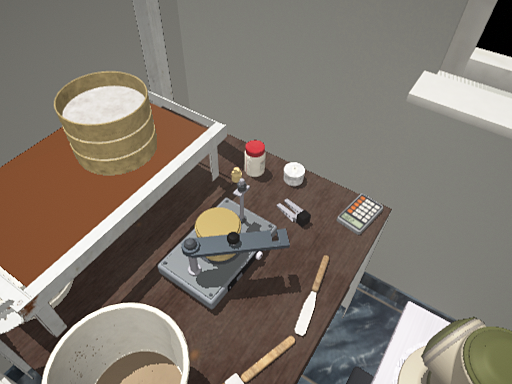

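View pics/top0.png

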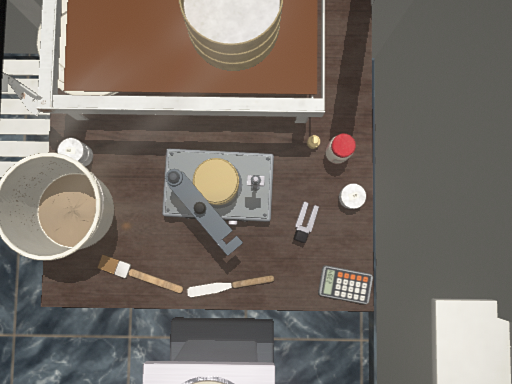

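View pics/wrist0.png

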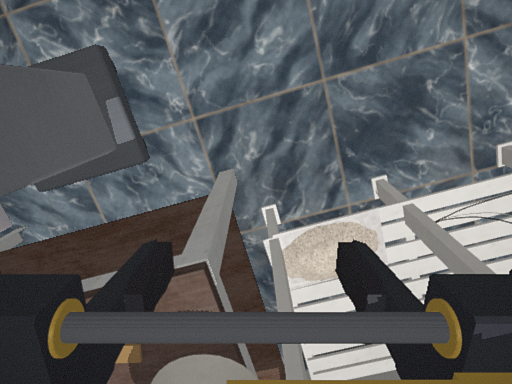

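```bash
cat > h.py <<'E'
import numpy as np, cv2
from bench import *
def ray(name,u,v,z,cm=None):
    c=cm or camera_model(name); K=c["intrinsics"];R=c["R"];t=c["t"]
    d=R.T@np.linalg.solve(K,[u,v,1.]); o=-R.T@t
    return o+d*(z-o[2])/d[2]
def proj(name,X):
    c=camera_model(name); p=c["intrinsics"]@(c["R"]@np.asarray(X,float)+c["t"]); return p[:2]/p[2]
E
python3 - <<'E'
import cv2
a=cv2.imread("pics/top0.png")[135:255,155:365]; cv2.imwrite("pics/topz.png",cv2.resize(a,None,fx=3.8,fy=3.8,interpolation=cv2.INTER_CUBIC))
a=cv2.imread("pics/scene0.png")[130:310,150:330]; cv2.imwrite("pics/scz.png",cv2.resize(a,(594,594),interpolation=cv2.INTER_CUBIC))
E
```

```text
(no output)
```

View pics/topz.png

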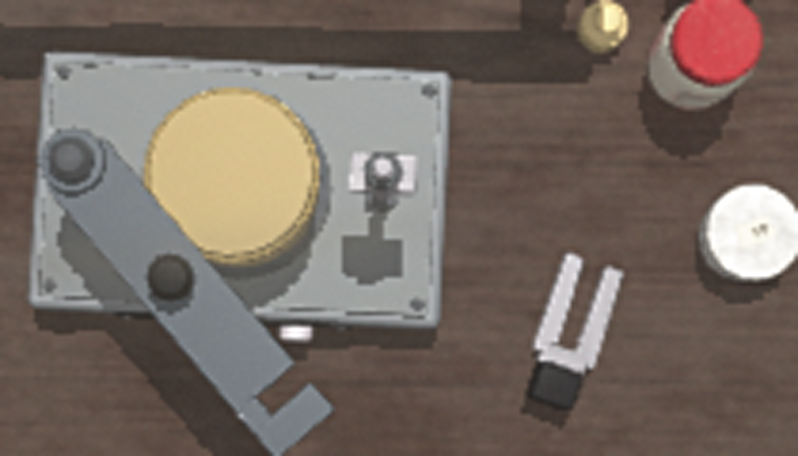

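View pics/scz.png

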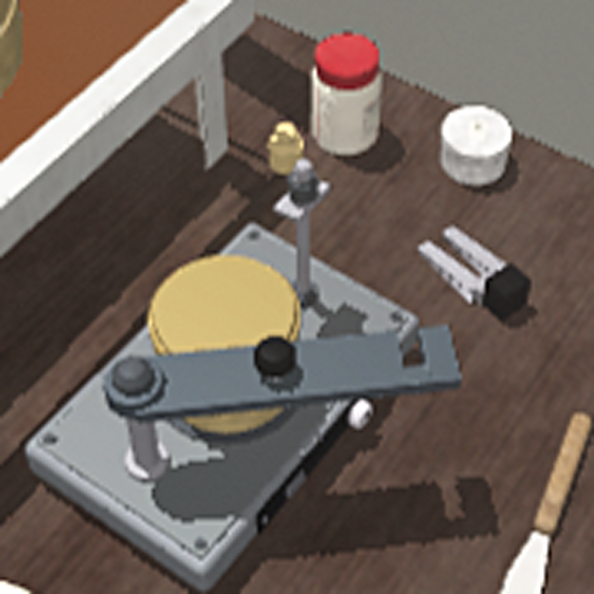

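```bash
python3 - <<'E'
from h import *
from scipy.optimize import least_squares
T=lambda x,y:(155+(x+.5)/3.8-.5,135+(y+.5)/3.8-.5)
S=lambda x,y:(150+(x+.5)/3.3-.5,130+(y+.5)/3.3-.5)
obs=[("top",T(72,158),(0,.09,.163)),("top",T(384,167),(0,-.09,.193)),
("top",T(47,55),(.0825,.131,.045)),("top",T(449,73),(.0825,-.131,.045)),("top",T(437,325),(-.0825,-.131,.045)),("top",T(32,306),(-.0825,.131,.045)),
("top",T(232,175),(0,0,.125)),("scene",S(303,166),(0,-.09,.193)),("scene",S(132,372),(0,.09,.163)),("scene",S(224,305),(0,0,.125))]
def W(p,X): c,s=np.cos(p[2]),np.sin(p[2]); return [p[0]+c*X[0]-s*X[1],p[1]+s*X[0]+c*X[1],X[2]]
f=lambda p:np.concatenate([proj(n,W(p,X))-uv for n,uv,X in obs])
r=least_squares(f,[.55,0,0],loss="soft_l1");p=r.x;print("shaker",p,"\n",f(p).reshape(-1,2).round(1))
print("rod",W(p,(0,-.09,.142)))
k=ray("top",*T(170,272),.167); po=W(p,(0,.09,0)); d=k-po;print("knob",k,np.hypot(d[0],d[1]),"theta",np.arctan2(-d[0],-d[1])-p[2])
print("knob scene",ray("scene",*S(274,352),.167))
# wedge
a=ray("top",*T(572,257),.005);b=ray("top",*T(615,270),.005);print("tips",a,b,np.linalg.norm(a-b))
h=ray("top",*T(557,384),.034);print("head top?",h)
for n,q,z in (("jar",T(717,40),.095),("tin",T(755,232),.039),("w",T(607,18),.041)): print(n,ray("top",*q,z))
E
python3 - <<'E'
import cv2
a=cv2.imread("pics/top0.png")[195:250,285:330]; cv2.imwrite("pics/wz.png",cv2.resize(a,None,fx=10,fy=10,interpolation=cv2.INTER_CUBIC))
E
```

```text
shaker [ 0.58223647 -0.01683018 -0.03364754] 
 [[-0.8  0.1]
 [ 0.1  0. ]
 [-1.3 -1.4]
 [ 1.  -1.1]
 [ 1.2  0.8]
 [-1.6  0.6]
 [-0.2 -0.4]
 [ 0.3 -0.5]
 [ 0.2 -1.5]
 [ 0.5  1.6]]
rod [np.float64(0.5792087655735265), np.float64(-0.10677924271917393), 0.142]
knob [0.52089754 0.01357286 0.167     ] 0.08768575170685669 theta 0.8579295035394422
knob scene [0.51758093 0.01658982 0.167     ]
tips [ 0.54407586 -0.23110862  0.005     ] [ 0.53595825 -0.25916618  0.005     ] 0.029208257915000507
head top? [ 0.46126269 -0.21886976  0.034     ]
jar [ 0.67153344 -0.30937583  0.095     ]
tin [ 0.55909943 -0.34354408  0.039     ]
w [ 0.69507466 -0.24898014  0.041     ]
```

View pics/wz.png

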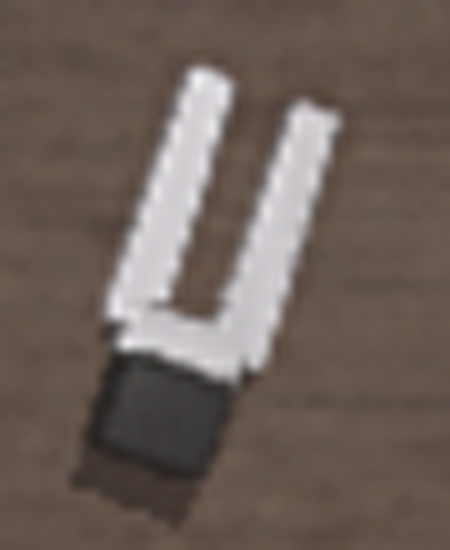

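```bash
python3 - <<'E'
from h import *
p=[.5822,-.0168,-.0336]
c,s=np.cos(p[2]),np.sin(p[2])
W=lambda x,y,z:np.array([p[0]+c*x-s*y,p[1]+s*x+c*y,z])
yaw=np.pi+p[2]; O=[np.pi,0,yaw]
print(ray("top",55,205,.15))
gripper_to(0.0,30)
q=read_state()["eef_pos"]
move_straight([q[0],q[1],.33],feed=.3)
a=W(-.195,-.005,.25); print(a, ik(a,O))
goto([a[0],a[1],.33],O)
move_straight(W(-.195,-.005,.136),feed=.25)
st=read_state();print(st["time"],st["eef_pos"],st["eef_rot"],st["force"],st["opening"])
im=snapshot("wrist");cv2.imwrite("pics/w1.png",im[:,:,::-1])
im=snapshot("scene");cv2.imwrite("pics/s1.png",im[:,:,::-1])
E
```

```text
[0.52035235 0.33093439 0.15      ]
[ 0.38714209 -0.01524641  0.25      ] [-0.34748511  0.05695179  1.6148726   0.          1.46976826 -1.88468144]
5.05 [ 0.3877102  -0.01526523  0.13675075] [-3.14114312e+00  1.33458131e-03  3.10846122e+00] [ 0.0988136   0.29201356 -0.06758227] 0.0006064011577954402
```

```bash
python3 -c "
import cv2,numpy as np
cv2.imwrite('pics/j1.png',cv2.resize(np.hstack([cv2.imread('pics/w1.png'),cv2.imread('pics/s1.png')]),(800,300)))"
```

```text
(no output)
```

View pics/j1.png

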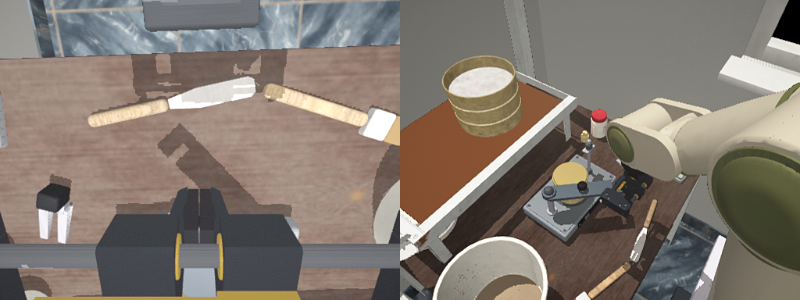

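```bash
cat >> h.py <<'E'
p=[.5822,-.0168,-.0336]
c_,s_=np.cos(p[2]),np.sin(p[2])
W=lambda x,y,z:np.array([p[0]+c_*x-s_*y,p[1]+s_*x+c_*y,z])
def loc(X): d=np.array(X[:2])-p[:2]; return np.array([c_*d[0]+s_*d[1],-s_*d[0]+c_*d[1]])
yaw0=np.pi+p[2]; O=[np.pi,0,yaw0]
E
python3 - <<'E'
from h import *
r=move_straight(W(-.055,-.005,.136),feed=.08,f_stop=20)
st=read_state();print(r,st["time"],loc(st["eef_pos"]),st["force"])
if not r:
    r=move_straight(W(-.01,-.005,.136),feed=.03,f_stop=9)
    st=read_state();print(r,st["time"],loc(st["eef_pos"]),st["force"])
pause(.3)
im=snapshot("top");cv2.imwrite("pics/t2.png",cv2.resize(im[135:255,155:365,::-1],None,fx=3.8,fy=3.8,interpolation=cv2.INTER_CUBIC))
E
```

```text
False 7.05 [-0.05524103 -0.00498558] [-0.84026747 -0.08201211  0.31605465]
False 8.7 [-0.01010211 -0.00500577] [ 0.67874887  0.3138244  -0.20927374]
```

View pics/t2.png

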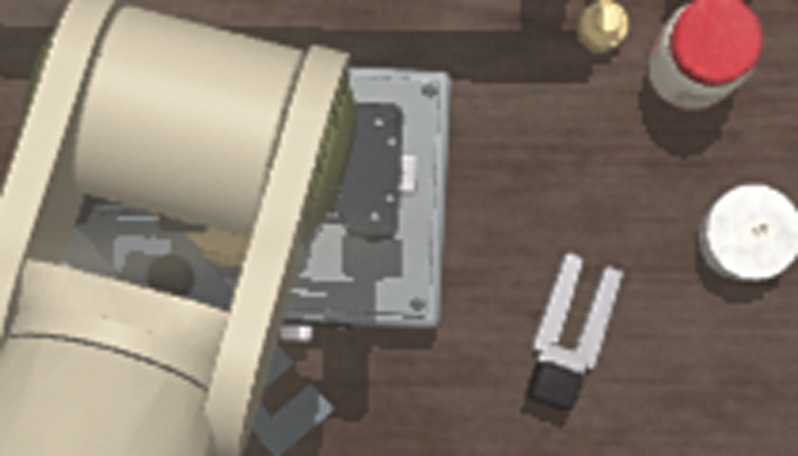

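```bash
python3 - <<'E'
from h import *
st=read_state();print(st["eef_pos"],st["eef_rot"],st["opening"],W(-.01,-.005,.136))
im=snapshot("scene");cv2.imwrite("pics/s2.png",cv2.resize(im[100:320,150:400,::-1],None,fx=2.7,fy=2.7))
im=snapshot("wrist");cv2.imwrite("pics/w2.png",im[:,:,::-1])
E
```

```text
[ 0.57199653 -0.02144706  0.13599038] [ 3.14154852e+00 -7.42831780e-05  3.10799711e+00] 0.0005475225019176403 [ 0.57203768 -0.02146124  0.136     ]
```

View pics/s2.png

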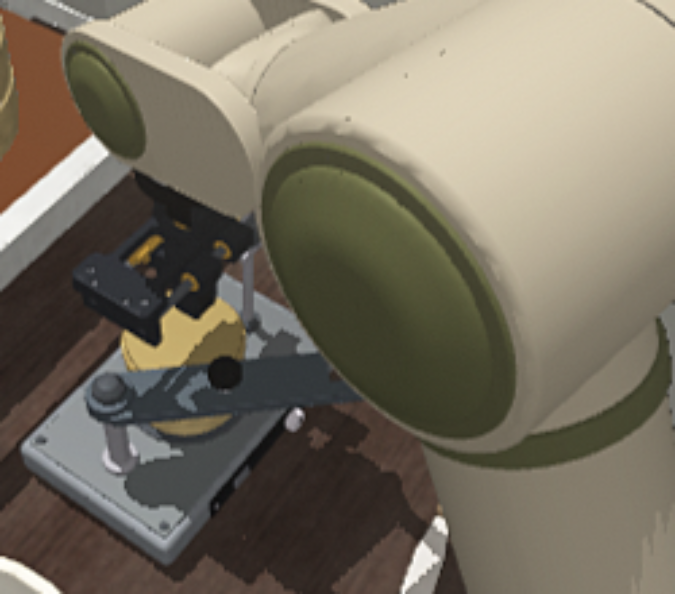

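View pics/w2.png

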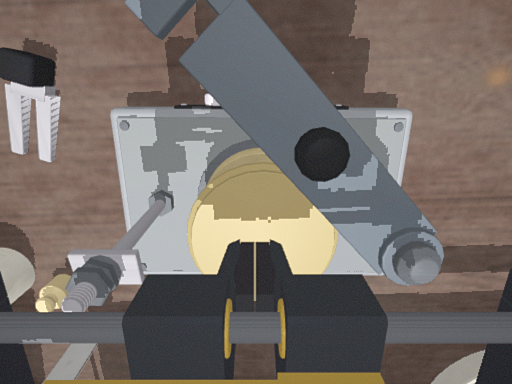

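```bash
python3 - <<'E'
from h import *
from scipy.optimize import least_squares
T=lambda x,y:(155+(x+.5)/3.8-.5,135+(y+.5)/3.8-.5)
S=lambda x,y:(150+(x+.5)/3.3-.5,130+(y+.5)/3.3-.5)
obs=[("top",T(72,158),(0,.09,.163)),("top",T(384,167),(0,-.09,.193)),
("top",T(47,55),(.0825,.131,.045)),("top",T(449,73),(.0825,-.131,.045)),("top",T(437,325),(-.0825,-.131,.045)),("top",T(32,306),(-.0825,.131,.045)),
("top",T(232,175),(0,0,.125)),("scene",S(303,166),(0,-.09,.193)),("scene",S(132,372),(0,.09,.163)),("scene",S(224,305),(0,0,.125))]
def Wd(p,X): c,s=np.cos(p[2]),np.sin(p[2]); return [p[0]+c*X[0]-s*X[1],p[1]+s*X[0]+c*X[1],X[2]+p[3]]
def pw(X):
    st=read_state(); from scipy.spatial.transform import Rotation as Ro
    c=camera_model("wrist");M=c["mount"];R=Ro.from_euler("xyz",st["eef_rot"]).as_matrix()
    q=M[:3,:3].T@(R.T@(np.array(X)-st["eef_pos"])-M[:3,3]); u=c["intrinsics"]@q; return u[:2]/u[2]
wob=[((416,256),(0,.09,.163)),((113,109),(-.0825,-.131,.045)),((410,109),(-.0825,.131,.045)),((163,200),(0,-.09,.05))]
f=lambda p:np.concatenate([proj(n,Wd(p,X))-uv for n,uv,X in obs])
r=least_squares(f,[.55,0,0,0],loss="soft_l1");p_=r.x;print("shaker",p_,"\n",f(p_).reshape(-1,2).round(1))
f2=lambda p:np.concatenate([f(p)]+[(pw(Wd(p,X))-np.array(uv))*.7 for uv,X in wob])
r=least_squares(f2,p_,loss="soft_l1");p_=r.x;print("shaker",p_,"\n",f2(p_).reshape(-1,2).round(1))
E
```

```text
shaker [ 0.58288848 -0.017145   -0.03317582 -0.00412764] 
 [[-0.3  0.1]
 [ 0.2 -0.1]
 [-0.9 -1.4]
 [ 1.1 -1.1]
 [ 1.3  0.5]
 [-1.2  0.4]
 [ 0.1 -0.5]
 [ 0.1  0.5]
 [ 0.3 -0.6]
 [ 0.4  2.5]]
shaker [ 0.58417128 -0.0177021  -0.03095829 -0.01373014] 
 [[ 0.6  0.1]
 [ 0.5 -0.2]
 [-0.1 -1.1]
 [ 1.1 -1.1]
 [ 1.4  0. ]
 [-0.1  0.2]
 [ 0.6 -0.6]
 [-0.3  3. ]
 [ 0.5  1.6]
 [ 0.3  4.6]
 [-0.1  3.4]
 [-0.8 -0.2]
 [ 0.7 -0.8]
 [ 2.1 -0.4]]
```

```bash
python3 - <<'E'
from h import *
q=read_state()["eef_pos"]
r=move_straight([q[0],q[1],.10],feed=.02,f_stop=4)
st=read_state();print(r,st["time"],st["eef_pos"],st["force"])
move_straight([q[0],q[1],.21],feed=.15)
E
```

```text
True 10.8667 [ 0.57215336 -0.02162696  0.10049318] [-0.48209661 -0.17125877  5.00356614]
```

```bash
python3 - <<'E'
from h import *
q=read_state()["eef_pos"]
move_straight([q[0]-.06,q[1]-.05,.30],feed=.25)
pause(.2)
import json
st=read_state();im=snapshot("wrist");cv2.imwrite("pics/w3.png",im[:,:,::-1])
json.dump([list(st["eef_pos"]),list(st["eef_rot"])],open("w3.json","w"));print(st["eef_pos"],st["eef_rot"],st["time"])
cv2.imwrite("pics/w3b.png",cv2.resize(im[:,:,::-1],(800,600),interpolation=cv2.INTER_CUBIC))
E
```

```text
[ 0.51176344 -0.07077894  0.29852386] [ 3.14070614 -0.00345641  3.10894212] 12.575
```

View pics/w3b.png

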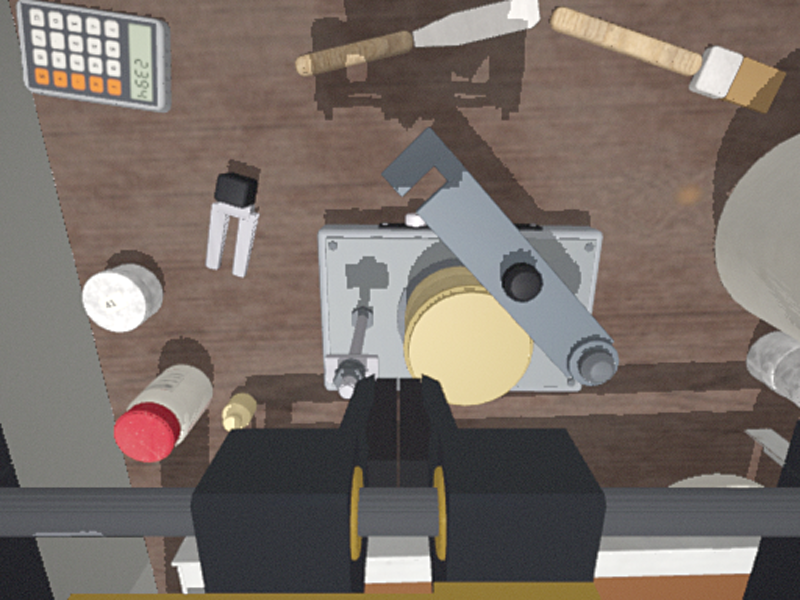

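```bash
cat >> h.py <<'E'
from scipy.spatial.transform import Rotation as Ro
def wpose(pos,rot):
    c=camera_model("wrist");M=c["mount"];R=Ro.from_euler("xyz",rot).as_matrix()
    return c["intrinsics"],R@M[:3,:3],np.array(pos)+R@M[:3,3]   # K, Rwc, origin
def wproj(P,X): K,R,o=P; u=K@(R.T@(np.array(X)-o)); return u[:2]/u[2]
def wray(P,u,v,z): K,R,o=P; d=R@np.linalg.solve(K,[u,v,1.]); return o+d*(z-o[2])/d[2]
E
python3 - <<'E'
from h import *
import json
from scipy.optimize import least_squares
P3=wpose(*json.load(open("w3.json")))
P2=wpose([0.57199653,-0.02144706,0.13599038],[3.14154852,-7.4e-05,3.10799711])
T=lambda x,y:(155+(x+.5)/3.8-.5,135+(y+.5)/3.8-.5)
S=lambda x,y:(150+(x+.5)/3.3-.5,130+(y+.5)/3.3-.5)
Q=lambda x,y:((x+.5)/1.5625-.5,(y+.5)/1.5625-.5)
cam={"top":lambda X:proj("top",X),"scene":lambda X:proj("scene",X),"w3":lambda X:wproj(P3,X),"w2":lambda X:wproj(P2,X)}
obs={"top":[(T(72,158),(0,.09,.163)),(T(384,167),(0,-.09,.193)),(T(47,55),(.0825,.131,.045)),(T(449,73),(.0825,-.131,.045)),(T(437,325),(-.0825,-.131,.045)),(T(32,306),(-.0825,.131,.045)),(T(232,175),(0,0,.125))],
"scene":[(S(303,166),(0,-.09,.193)),(S(132,372),(0,.09,.163)),(S(224,305),(0,0,.125))],
"w3":[(Q(600,366),(0,.09,.163)),(Q(468,347),(0,0,.125)),(Q(320,230),(-.0825,-.131,.045)),(Q(601,230),(-.0825,.131,.045)),(Q(346,384),(0,-.09,.193))],
"w2":[((416,256),(0,.09,.163)),((113,109),(-.0825,-.131,.045)),((410,109),(-.0825,.131,.045))]}
def Wd(p,X): c,s=np.cos(p[2]),np.sin(p[2]); return [p[0]+c*X[0]-s*X[1],p[1]+s*X[0]+c*X[1],X[2]+p[3]]
for names in (["top"],["scene"],["w3"],["w2","w3"],["top","scene"],["top","scene","w2","w3"]):
    f=lambda p:np.concatenate([cam[n](Wd(p,X))-np.array(uv) for n in names for uv,X in obs[n]])
    r=least_squares(f,[.58,-.017,-.03,0],loss="soft_l1");print(names,r.x.round(4),f(r.x).round(1).tolist())
print(wray(P3,*Q(226,271),0.005), ray("top",*T(593,263),.005))
for z in (0,-.025):
    for a,b in (((226,271),(593.5,263.5)),((143,282-20),(0,0)),): pass
E
```

```text
['top'] [ 0.5848 -0.0154 -0.0335 -0.0269] [0.5, 0.5, -0.6, 0.3, -0.0, -0.5, -0.0, -0.3, 0.2, 0.1, -0.2, 0.1, 0.1, -0.2]
['scene'] [ 0.5807 -0.0137 -0.0255  0.0027] [-0.2, -0.3, 0.0, -0.6, 0.2, 2.1]
['w3'] [ 0.5852 -0.0176 -0.035  -0.0135] [-2.4, 0.3, 0.0, -0.5, -1.1, -0.5, 0.7, -0.1, 2.8, 0.7]
['w2', 'w3'] [ 0.5849 -0.0172 -0.0312 -0.0149] [-0.5, 5.0, 0.1, 0.5, 0.7, -0.3, -2.5, -0.8, 0.2, -1.2, -0.9, -0.5, 0.4, -0.9, 3.2, 0.1]
['top', 'scene'] [ 0.5829 -0.0171 -0.0332 -0.0041] [-0.3, 0.1, 0.2, -0.1, -0.9, -1.4, 1.1, -1.1, 1.3, 0.5, -1.2, 0.4, 0.1, -0.5, 0.1, 0.5, 0.3, -0.6, 0.4, 2.5]
['top', 'scene', 'w2', 'w3'] [ 0.5847 -0.0174 -0.0324 -0.0142] [0.5, -0.1, 0.3, -0.4, -0.1, -1.3, 1.0, -1.2, 1.3, -0.1, -0.3, -0.1, 0.5, -0.8, -0.5, 3.2, 0.2, 1.7, 0.1, 4.7, -0.2, 5.4, -0.4, 0.1, 1.0, -0.4, -2.4, -0.6, 0.1, -1.2, -1.1, -0.7, 0.6, -0.8, 3.0, 0.1]
[ 0.5411841  -0.24642397  0.005     ] [ 0.54033815 -0.24481454  0.005     ]
```

```bash
python3 - <<'E'
from h import *
import json
P3=wpose(*json.load(open("w3.json")))
cams={"top":(lambda X:proj("top",X),"pics/top0.png",(155,135,210,120)),"scene":(lambda X:proj("scene",X),"pics/scene0.png",(150,130,180,180)),"w3":(lambda X:wproj(P3,X),"pics/w3.png",(190,70,220,190))}
def model(img,pr,z0,x0,y0,yaw,col,f,off):
    c,s=np.cos(yaw),np.sin(yaw)
    def D(pts):
        q=np.array([pr([x0+c*a-s*b,y0+s*a+c*b,z0+h]) for a,b,h in pts]); q=((q+.5-np.array(off))*f)
        cv2.polylines(img,[np.round(q*16).astype(int)],False,col,1,cv2.LINE_AA,4)
    circ=lambda r,cy,h:[(r*np.cos(t),cy+r*np.sin(t),h) for t in np.linspace(0,6.3,40)]
    D([(-.0825,-.131,.045),(.0825,-.131,.045),(.0825,.131,.045),(-.0825,.131,.045),(-.0825,-.131,.045)])
    D([(-.0825,-.131,0),(.0825,-.131,0),(.0825,.131,0),(-.0825,.131,0),(-.0825,-.131,0)])
    D(circ(.0525,0,.125)); D([(0,-.09,.045),(0,-.09,.193)]);D([(0,.09,.045),(0,.09,.163)]); D(circ(.005,-.09,.193))
for n,(pr,fn,(u,v,w,h)) in cams.items():
    f=3.6; a=cv2.resize(cv2.imread(fn)[v:v+h,u:u+w],None,fx=f,fy=f,interpolation=cv2.INTER_CUBIC)
    if n=="scene": a=cv2.resize(cv2.imread(fn)[v:v+160,u:u+w],None,fx=f,fy=f,interpolation=cv2.INTER_CUBIC)
    if n=="w3": f=3.1;a=cv2.resize(cv2.imread(fn)[v:v+h,u:u+w],None,fx=f,fy=f,interpolation=cv2.INTER_CUBIC)
    model(a,pr,0,.5822,-.0168,-.0336,(0,0,255),f,(u,v)); model(a,pr,-.026,.5848,-.0160,-.0336,(0,255,0),f,(u,v))
    cv2.imwrite(f"pics/ov_{n}.png",a)
E
```

```text
(no output)
```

View pics/ov_scene.png

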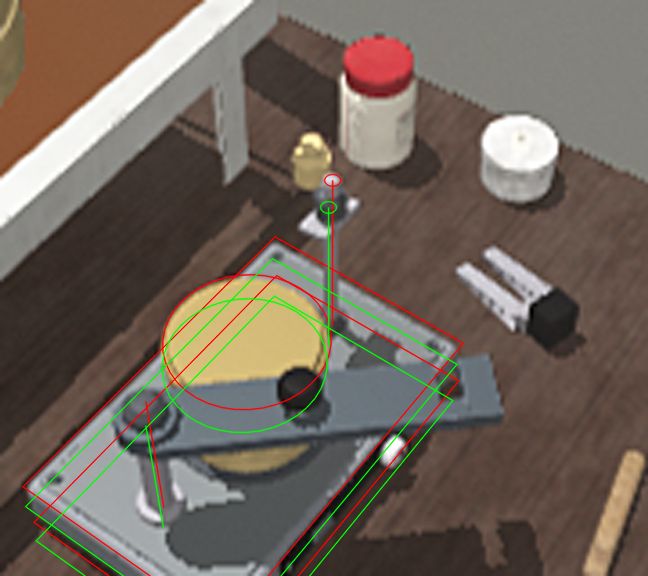

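View pics/ov_w3.png

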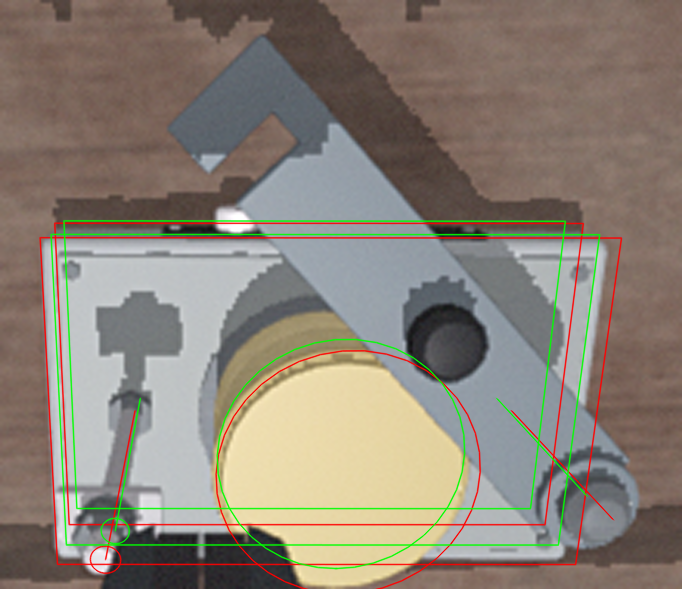

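View pics/ov_top.png

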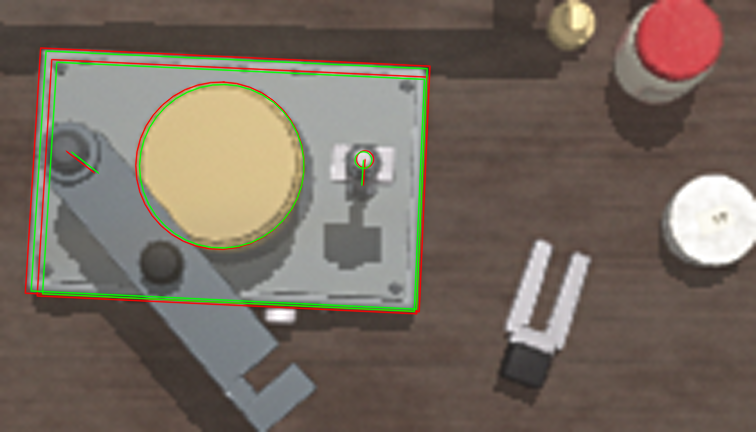

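```bash
python3 - <<'E'
from h import *
print("s2 fingertip pred", (proj("scene",[.572,-.0214,.136])-[150,100])*2.7)
print("s1 pred", proj("scene",[.3877,-.01526,.1367])*.78125+[400,0])
S=lambda x,y:(150+(x+.5)/3.3-.5,130+(y+.5)/3.3-.5)
T=lambda x,y:(155+(x+.5)/3.8-.5,135+(y+.5)/3.8-.5)
for z in (.005,-.02): 
  print(z,[ray("scene",*S(*q),z).round(4) for q in ((424,247),(449,233))],[ray("top",*T(*q),z).round(4) for q in ((572,257),(615,270))])
E
```

```text
s2 fingertip pred [196.40132007 327.88683203]
s1 pred [629.36678078 205.90057696]
0.005 [array([ 0.5437, -0.2314,  0.005 ]), array([ 0.5342, -0.2563,  0.005 ])] [array([ 0.5441, -0.2311,  0.005 ]), array([ 0.536 , -0.2592,  0.005 ])]
-0.02 [array([ 0.5529, -0.2501, -0.02  ]), array([ 0.5432, -0.2758, -0.02  ])] [array([ 0.5459, -0.2338, -0.02  ]), array([ 0.5376, -0.2624, -0.02  ])]
```

```bash
python3 - <<'E'
from h import *
import json
P3=wpose(*json.load(open("w3.json")))
S=lambda x,y:(150+(x+.5)/3.3-.5,130+(y+.5)/3.3-.5)
T=lambda x,y:(155+(x+.5)/3.8-.5,135+(y+.5)/3.8-.5)
Q=lambda x,y:((x+.5)/1.5625-.5,(y+.5)/1.5625-.5)
V=lambda x,y:(190+(x+.5)/3.1-.5,70+(y+.5)/3.1-.5)
def od(n,uv):
    if n=="w3": K,R,o=P3; d=R@np.linalg.solve(K,[*uv,1.])
    else:
        c=camera_model(n);d=c["R"].T@np.linalg.solve(c["intrinsics"],[*uv,1.]);o=-c["R"].T@c["t"]
    return o,d/np.linalg.norm(d)
def tri(l):
    A=np.zeros((3,3));b=np.zeros(3)
    for n,uv in l:
        o,d=od(n,uv);M=np.eye(3)-np.outer(d,d);A+=M;b+=M@o
    X=np.linalg.solve(A,b); return X.round(4),[round(float(np.linalg.norm((np.eye(3)-np.outer(d,d))@(X-o))),4) for o,d in (od(*q) for q in l)]
pts={"bar back tip":(T(333,405),S(451,327),V(168,128)),"bar front tip":(T(278,455),S(461,380),V(264,36)),
"knob":(T(170,270),S(274,350),V(450,343)),"post":(T(72,157),S(132,370),V(597,500)),"rodtop":(T(384,166),S(303,163),V(101,557)),
"housing FR":(T(437,325),S(415,316),V(45,238)),"housing BL/FL":(T(32,306),None,V(606,238)),"housing BR":(T(449,73),S(253,225),None)}
for k,(t,s,w) in pts.items():
    if s: print(k,"TS",tri([("top",t),("scene",s)]))
    if w: print(k,"TW",tri([("top",t),("w3",w)]))
    if w and s: print(k,"SW",tri([("scene",s),("w3",w)]))
E
```

```text
bar back tip TS (array([ 0.4452, -0.08  ,  0.1404]), [0.0019, 0.0019])
bar back tip TW (array([ 0.4461, -0.0804,  0.1467]), [0.0014, 0.0014])
bar back tip SW (array([ 0.4448, -0.082 ,  0.1383]), [0.0008, 0.0008])
bar front tip TS (array([ 0.4175, -0.0482,  0.1399]), [0.0004, 0.0004])
bar front tip TW (array([ 0.4161, -0.0459,  0.0949]), [0.0003, 0.0003])
bar front tip SW (array([ 0.4173, -0.0488,  0.1392]), [0.0, 0.0])
knob TS (array([0.5213, 0.0135, 0.1629]), [0.0012, 0.0012])
knob TW (array([0.5233, 0.0164, 0.1433]), [0.0003, 0.0003])
knob SW (array([0.5194, 0.0122, 0.1613]), [0.0013, 0.0013])
post TS (array([0.5869, 0.0724, 0.1575]), [0.0002, 0.0002])
post TW (array([0.5881, 0.0755, 0.1421]), [0.0009, 0.0009])
post SW (array([0.5852, 0.0715, 0.1543]), [0.0031, 0.0031])
rodtop TS (array([ 0.5797, -0.1065,  0.1942]), [0.0001, 0.0001])
rodtop TW (array([ 0.5798, -0.1074,  0.1911]), [0.0008, 0.0008])
rodtop SW (array([ 0.5802, -0.1081,  0.1917]), [0.0009, 0.0009])
housing FR TS (array([ 0.4988, -0.1415,  0.0429]), [0.0017, 0.0017])
housing FR TW (array([ 0.4969, -0.1426,  0.0416]), [0.0005, 0.0005])
housing FR SW (array([ 0.4986, -0.1422,  0.0416]), [0.0022, 0.0022])
housing BL/FL TW (array([0.5062, 0.1149, 0.0344]), [0.0, 0.0])
housing BR TS (array([ 0.6582, -0.1487,  0.0373]), [0.0007, 0.0007])
```

```bash
python3 - <<'E'
from h import *
c=camera_model("wrist");M=c["mount"]
for d in (0,.01,.019,.025,.03,.064):
  for y in (0,.0175):
    q=M[:3,:3].T@(np.array([0.0,y,-d])-M[:3,3]);u=c["intrinsics"]@q;print(d,y,(u[:2]/u[2]).round(1))
E
```

```text
0 0 [257.8 233.3]
0 0.0175 [285.8 233.3]
0.01 0 [257.9 240.6]
0.01 0.0175 [287.4 240.6]
0.019 0 [258.1 247.9]
0.019 0.0175 [289.  247.9]
0.025 0 [258.2 253.1]
0.025 0.0175 [290.2 253.1]
0.03 0 [258.3 257.8]
0.03 0.0175 [291.2 257.8]
0.064 0 [259.3 298.4]
0.064 0.0175 [300.3 298.4]
```

```bash
python3 -c "
import cv2
a=cv2.imread('pics/w2.png')[190:384,120:390];cv2.imwrite('pics/w2z.png',cv2.resize(a,None,fx=2.9,fy=2.9,interpolation=cv2.INTER_CUBIC))"
```

```text
(no output)
```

View pics/w2z.png

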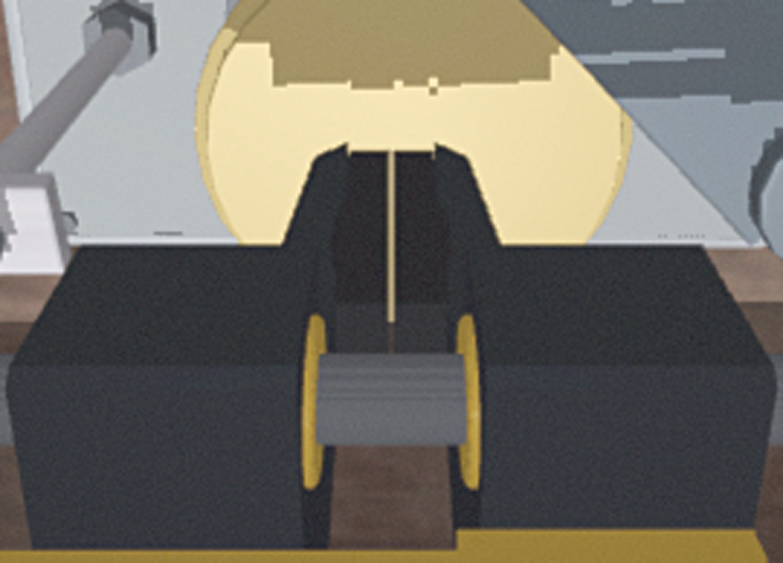

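```bash
python3 - <<'E'
from h import *
from scipy.optimize import fsolve
c=camera_model("wrist");M=c["mount"]
def pr(X): q=M[:3,:3].T@(np.array(X)-M[:3,3]);u=c["intrinsics"]@q;return u[:2]/u[2]
for x in (-.009,0,.009):
  for d in (0,.01,.02,.025,.03): print(x,d,pr([x,-.0441,-d]).round(1),pr([x,.0441,-d]).round(1))
a=cv2.imread("pics/wrist0.png")[220:340,100:420];cv2.imwrite("pics/wr0z.png",cv2.resize(a,None,fx=2.5,fy=2.5,interpolation=cv2.INTER_CUBIC))
E
```

```text
-0.009 0 [188.2 246.2] [327.2 246.2]
-0.009 0.01 [184.8 254.1] [331. 254.]
-0.009 0.02 [181.  262.8] [335.1 262.7]
-0.009 0.025 [179.  267.5] [337.3 267.5]
-0.009 0.03 [176.8 272.5] [339.7 272.4]
0 0 [187.2 233.3] [328.3 233.3]
0 0.01 [183.7 240.6] [332.2 240.6]
0 0.02 [179.8 248.7] [336.4 248.7]
0 0.025 [177.7 253.1] [338.8 253.1]
0 0.03 [175.5 257.8] [341.2 257.8]
0.009 0 [186.2 220. ] [329.4 220. ]
0.009 0.01 [182.6 226.7] [333.4 226.7]
0.009 0.02 [178.5 234.2] [337.8 234.2]
0.009 0.025 [176.3 238.3] [340.2 238.2]
0.009 0.03 [174.  242.6] [342.8 242.5]
```

View pics/wr0z.png

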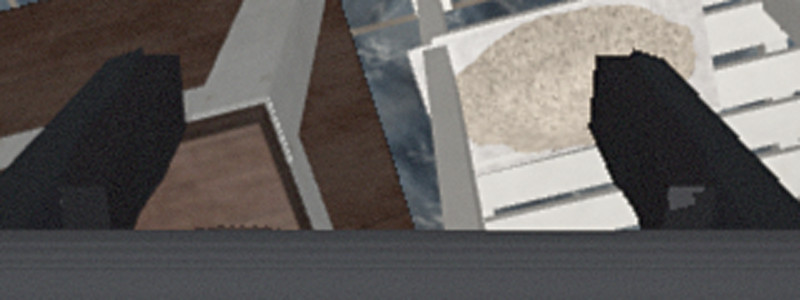

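```bash
python3 - <<'E'
from h import *
import json
goto([.42,-.185,.2],O); pause(.2)
st=read_state();im=snapshot("wrist");cv2.imwrite("pics/w4.png",im[:,:,::-1])
json.dump([list(st["eef_pos"]),list(st["eef_rot"])],open("w4.json","w"));print(st["eef_pos"],st["eef_rot"],st["time"])
cv2.imwrite("pics/w4b.png",cv2.resize(im[:,:,::-1],(800,600),interpolation=cv2.INTER_CUBIC))
move_straight([.40,-.185,.02],feed=.2,f_stop=8)
r=move_straight([.40,-.185,-.04],feed=.03,f_stop=3)
st=read_state();print(r,st["eef_pos"],st["force"],st["moment"],st["time"])
move_straight([.40,-.185,.12],feed=.2)
E
```

```text
[ 0.42092117 -0.18450321  0.20063935] [-3.14080738e+00  1.24935018e-03  3.10962342e+00] 13.5667
True [ 0.39995815 -0.18496731 -0.02798908] [-1.04256686  0.62323483  9.29716766] [ 0.1753273   0.25807165 -0.0281791 ] 16.1167
```

View pics/w4b.png

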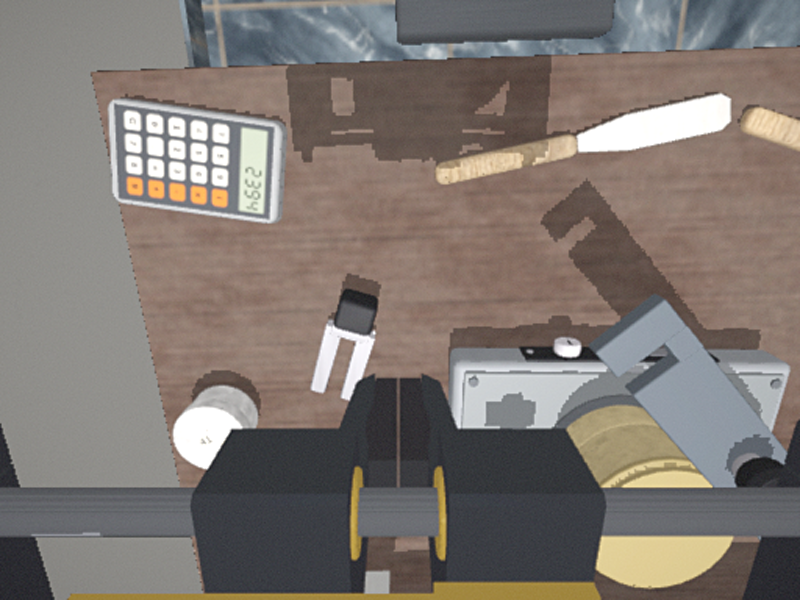

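```bash
python3 - <<'E'
from h import *
move_straight([.39,-.185,.15],feed=.25)
move_straight(W(-.195,.02,.15),feed=.3)
move_straight(W(-.195,.02,.108),feed=.15)
r=move_straight(W(-.06,.02,.108),feed=.08,f_stop=20)
st=read_state();print(r,st["time"],loc(st["eef_pos"]),st["force"])
if not r:
    r=move_straight(W(-.01,.02,.108),feed=.03,f_stop=9)
    st=read_state();print(r,st["time"],loc(st["eef_pos"]),st["force"])
pause(.3)
im=snapshot("top");cv2.imwrite("pics/t3.png",cv2.resize(im[135:255,155:365,::-1],None,fx=3.8,fy=3.8,interpolation=cv2.INTER_CUBIC))
im=snapshot("wrist");cv2.imwrite("pics/w5.png",im[:,:,::-1])
E
```

```text
False 20.3583 [-0.05995195  0.02001416] [-2.09404417 -0.11489991 -0.69950724]
True 21.3667 [-0.03167462  0.01980758] [-1.61781003 -0.04852419  0.23761937]
```

View pics/w5.png

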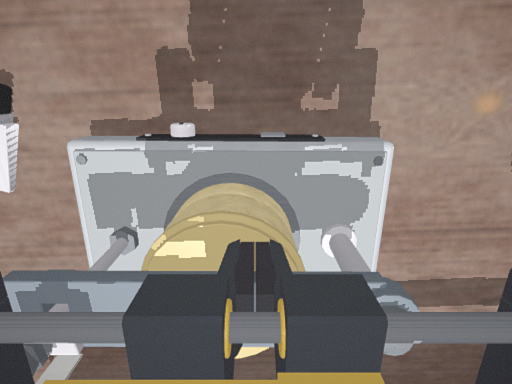

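View pics/t3.png

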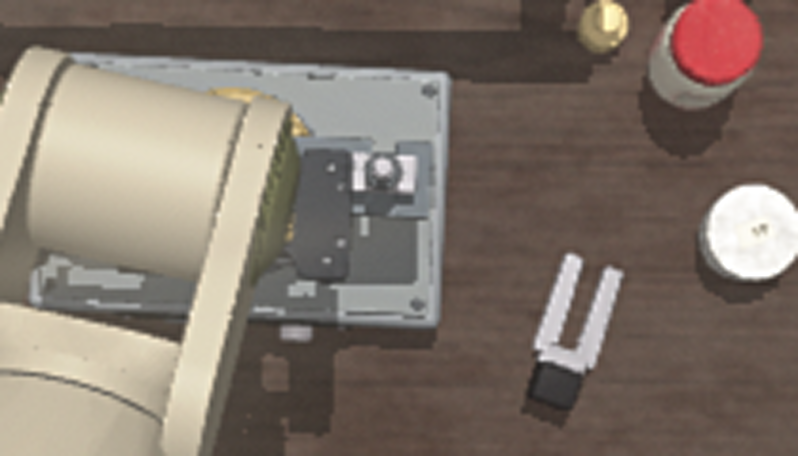

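```bash
python3 - <<'E'
import cv2
a=cv2.imread("pics/w4.png")[175:265,190:250];b=cv2.imread("pics/w3.png")[95:185,120:180]
import numpy as np
cv2.imwrite("pics/wz34.png",cv2.resize(np.hstack([a,b]),None,fx=6.6,fy=6.6,interpolation=cv2.INTER_CUBIC))
E
```

```text
(no output)
```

View pics/wz34.png

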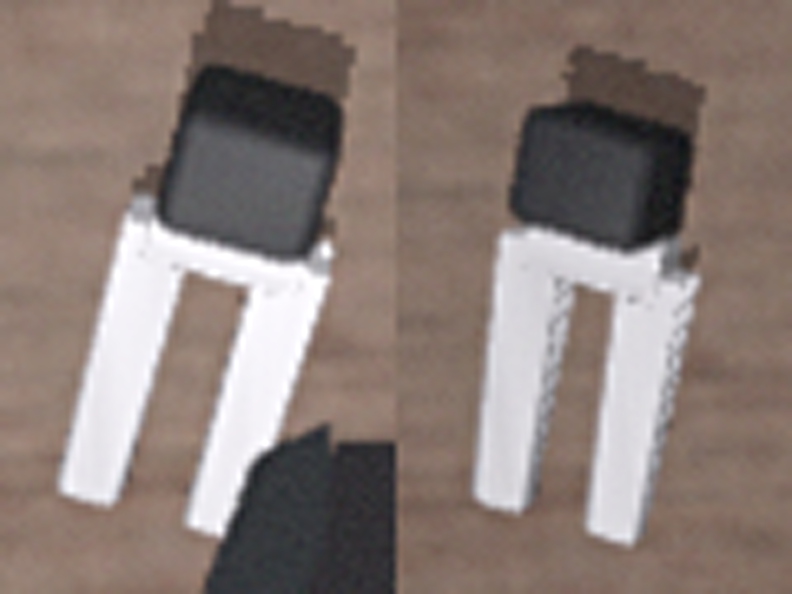

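```bash
python3 - <<'E'
from h import *
import json
from scipy.optimize import least_squares
P3=wpose(*json.load(open("w3.json")));P4=wpose(*json.load(open("w4.json")))
z=lambda o,k,x,y:(o[0]+(x+.5)/k-.5,o[1]+(y+.5)/k-.5)
A=lambda x,y:z((190,175),6.6,x,y);B=lambda x,y:z((120,95),6.6,x,y);Tz=lambda x,y:z((285,195),10,x,y)
o={"w4":[(A(58,492),(83,-20,5)),(A(115,506),(83,-7,5)),(A(186,526),(83,7,5)),(A(182,272),(23,-7,15)),(A(250,288),(23,7,15)),(A(328,278),(23,20,15))],
"w3":[(B(77,497),(83,-20,5)),(B(132,511),(83,-7,5)),(B(192,535),(83,7,5)),(B(238,545),(83,20,5)),(B(160,275),(23,-7,15)),(B(216,290),(23,7,15))],
"top":[(Tz(188,72),(83,20,5)),(Tz(232,84),(83,7,5)),(Tz(293,102),(83,-7,5)),(Tz(340,120),(83,-20,5)),(Tz(170,302),(23,7,15)),(Tz(222,312),(23,-7,15))]}
cam={"w4":lambda X:wproj(P4,X),"w3":lambda X:wproj(P3,X),"top":lambda X:proj("top",X)}
def Wd(p,X): c,s=np.cos(p[2]),np.sin(p[2]);X=np.array(X)/1000; return [p[0]+c*X[0]-s*X[1],p[1]+s*X[0]+c*X[1],X[2]]
for names in (["w4"],["w3"],["top"],["w4","w3","top"]):
    f=lambda p:np.concatenate([cam[n](Wd(p,X))-np.array(uv) for n in names for uv,X in o[n]])
    r=least_squares(f,[.46,-.22,-.3],loss="soft_l1",f_scale=.5);print(names,r.x.round(4),f(r.x).round(1).tolist())
E
```

```text
['w4'] [ 0.4629 -0.2222 -0.3111] [-0.2, 0.1, 0.6, 0.4, -0.2, -0.1, 0.1, -0.8, 0.5, -0.4, -1.5, 3.7]
['w3'] [ 0.4627 -0.2219 -0.3134] [-0.1, 0.3, -0.2, 0.4, -0.4, -0.8, 0.8, -0.1, -0.2, -0.2, 0.7, 0.2]
['top'] [ 0.4616 -0.2205 -0.3065] [-0.1, -0.6, 0.5, -0.1, -0.2, -0.2, 0.1, -0.3, -0.3, 1.0, -0.0, 1.8]
['w4', 'w3', 'top'] [ 0.4627 -0.2218 -0.3123] [0.0, -0.1, 0.8, 0.2, 0.0, -0.3, 0.3, -1.0, 0.8, -0.6, -1.2, 3.5, 0.0, 0.3, -0.0, 0.4, -0.3, -0.9, 0.9, -0.2, -0.1, -0.2, 0.8, 0.2, 0.7, -1.0, 1.2, -0.5, 0.5, -0.5, 0.8, -0.7, 0.3, 0.5, 0.5, 1.4]
```

```bash
python3 - <<'E'
from h import *
import json
wx,wy,wa=.4627,-.2218,-.312
G=np.array([wx-.003*np.cos(wa),wy-.003*np.sin(wa)]); Og=[np.pi,0,np.pi+wa]
move_straight(W(-.07,.02,.108),feed=.2)
move_straight(W(-.09,.0,.20),feed=.3)
gripper_to(.065,50)
goto([G[0],G[1],.12],Og)
im=snapshot("top");cv2.imwrite("pics/t4.png",im[:,:,::-1])
move_straight([G[0],G[1],.03],feed=.2,f_stop=10)
r=move_straight([G[0],G[1],-.024],feed=.07,f_stop=6)
st=read_state();print(r,st["eef_pos"],st["eef_rot"],st["force"],st["time"])
if not r:
    gripper_to(0.0,50)
    st=read_state();print(st["opening"],st["eef_pos"],st["force"],st["time"])
    move_straight([G[0],G[1],.03],feed=.1)
    st=read_state();im=snapshot("wrist");cv2.imwrite("pics/w6.png",im[:,:,::-1]);print(st["opening"],st["force"],st["time"])
    im=snapshot("scene");cv2.imwrite("pics/s6.png",im[:,:,::-1])
E
python3 -c "
import cv2,numpy as np
a=cv2.resize(cv2.imread('pics/w6.png'),(500,375));b=cv2.resize(cv2.imread('pics/s6.png')[130:290,180:340],(300,300));b=cv2.copyMakeBorder(b,0,75,0,0,0)
cv2.imwrite('pics/j6.png',np.hstack([a,b]))"
```

```text
False [ 0.46001735 -0.22102264 -0.02370001] [-3.14139338e+00  5.45487004e-04  2.82958167e+00] [ 0.23452078 -0.14164993 -0.36726148] 26.0833
0.02948228999262587 [ 0.45985239 -0.22081638 -0.02393225] [-0.08526571  0.26795112  1.99240757] 26.7083
0.029564622531630433 [-0.29211339  0.52431274 -2.29654468] 27.4
```

View pics/j6.png

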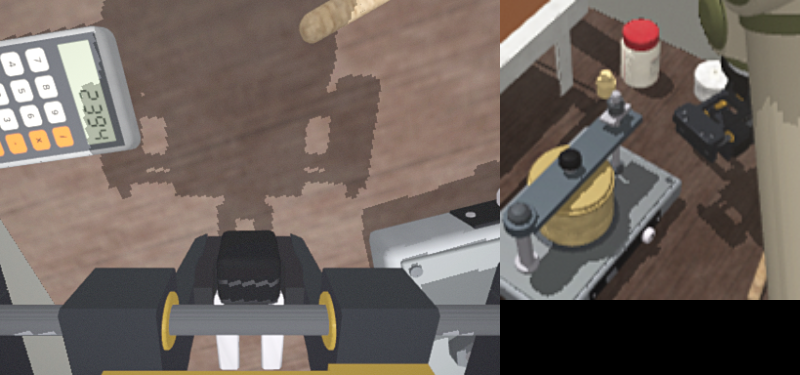

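```bash
cat >> h.py <<'E'
rod=np.array([.580,-.1073]); ya=-.034; ux=np.array([np.cos(ya),np.sin(ya)]); uy=np.array([-ux[1],ux[0]])
Oi=[np.pi,0,np.pi+ya]
def tp(xo,z,dy=0,off=.003): # TCP for wedge origin at xo along rod-local x
    q=rod+ux*(xo-off)+uy*dy; return [q[0],q[1],z]
E
python3 - <<'E'
from h import *
q=read_state()["eef_pos"]
move_straight([q[0],q[1],.13],feed=.3)
a=tp(-.115,.135)
goto(a,Oi)
move_straight(tp(-.100,.128),feed=.1); pause(.2)
st=read_state();print(st["eef_pos"],st["eef_rot"],st["force"],st["time"])
im=snapshot("scene");cv2.imwrite("pics/s7.png",cv2.resize(im[120:270,170:330,::-1],None,fx=3.7,fy=3.7,interpolation=cv2.INTER_CUBIC))
im=snapshot("top");cv2.imwrite("pics/t7.png",cv2.resize(im[135:255,155:365,::-1],None,fx=3.8,fy=3.8,interpolation=cv2.INTER_CUBIC))
im=snapshot("wrist");cv2.imwrite("pics/w7.png",im[:,:,::-1])
E
```

```text
[ 0.47680984 -0.10403795  0.12801432] [ 3.14154221e+00 -1.75691333e-04  3.10706803e+00] [-0.07468389  0.69249625 -1.5675924 ] 29.0417
```

View pics/s7.png

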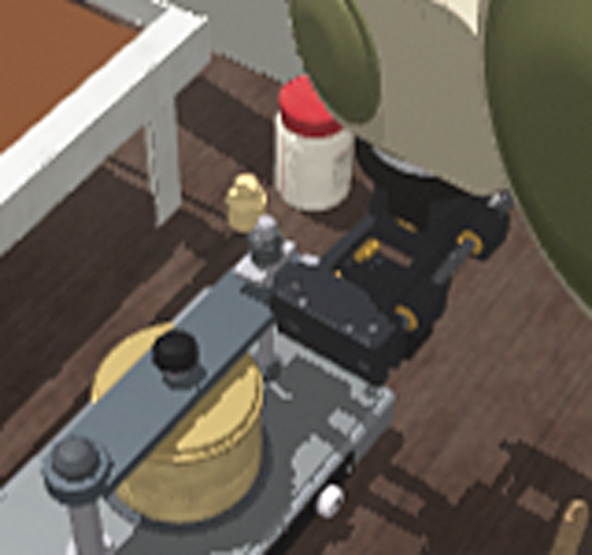

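View pics/t7.png

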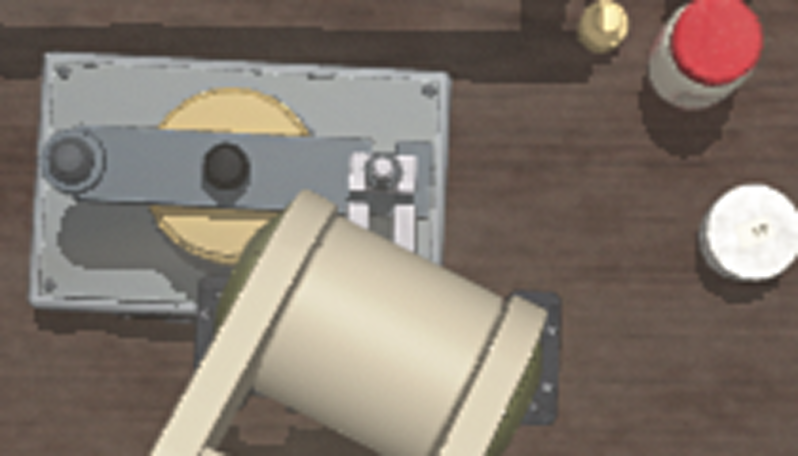

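View pics/w7.png

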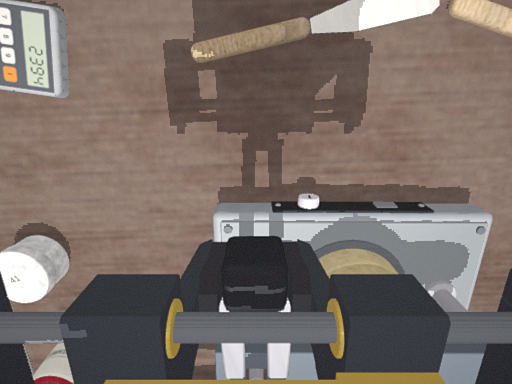

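```bash
python3 - <<'E'
from h import *
r=move_straight(tp(-.100,.108),feed=.012,f_stop=2)
st=read_state();print(r,st["eef_pos"],st["force"],st["time"])
E
```

```text
True [ 0.47712748 -0.10374036  0.11706188] [0.63242943 0.02605819 2.7774551 ] 30.15
```

```bash
python3 - <<'E'
from h import *
move_straight(tp(-.100,.1175),feed=.02)
st=read_state();print(st["eef_pos"],st["force"])
r=move_straight(tp(-.066,.1175),feed=.015,f_stop=3.5)
st=read_state();d=st["eef_pos"][:2]-rod;print(r,d@ux+.003,d@uy,st["eef_pos"],st["force"],st["time"])
im=snapshot("top");cv2.imwrite("pics/t8.png",cv2.resize(im[135:255,155:365,::-1],None,fx=3.8,fy=3.8,interpolation=cv2.INTER_CUBIC))
E
```

```text
[ 0.47721259 -0.10382962  0.11756142] [ 0.85889312 -0.61086014  0.8209263 ]
True -0.07376858538032963 -7.15655797422871e-05 [ 0.50327335 -0.1047619   0.11758731] [ 0.60605069 -0.07211172  2.1012791 ] 31.9583
```

View pics/t8.png

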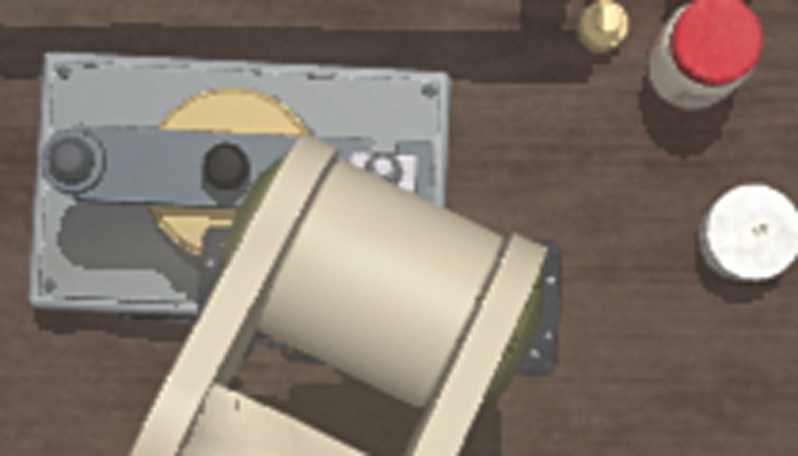

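```bash
python3 - <<'E'
from h import *
move_straight(tp(-.0737,.1180),feed=.02)
st=read_state();print(st["eef_pos"],st["force"])
r=move_straight(tp(-.060,.1180),feed=.012,f_stop=4)
st=read_state();d=st["eef_pos"][:2]-rod;print(r,d@ux+.003,d@uy,st["eef_pos"],st["force"],st["moment"],st["time"])
E
```

```text
[ 0.50329662 -0.10469038  0.11787231] [ 1.08631569 -0.48570398  0.23050077]
False -0.059929423604432985 -2.3604320196389484e-06 [ 0.51710687 -0.10516317  0.117986  ] [0.57868183 0.38872518 0.02359746] [ 0.01378939 -0.04576785 -0.01445968] 33.55
```

```bash
python3 - <<'E'
from h import *
r=move_straight(tp(-.024,.1178),feed=.010,f_stop=12)
st=read_state();d=st["eef_pos"][:2]-rod;print(r,d@ux+.003,d@uy,st["eef_pos"],st["force"],st["moment"],st["time"],st["opening"])
pause(.1);st=read_state();print(st["force"],st["eef_pos"])
im=snapshot("scene");cv2.imwrite("pics/s9.png",cv2.resize(im[120:270,170:330,::-1],None,fx=3.7,fy=3.7,interpolation=cv2.INTER_CUBIC))
E
```

```text
True -0.040427756318273965 8.712168887979924e-05 [ 0.5366003  -0.10573667  0.11792448] [-0.73091738 -0.58082573  4.18543191] [ 0.04635881 -0.06025676 -0.11463526] 35.6 0.029724402969169717
[1.11879036 0.408411   4.6275146 ] [ 0.53660218 -0.10573729  0.1179078 ]
```

View pics/s9.png

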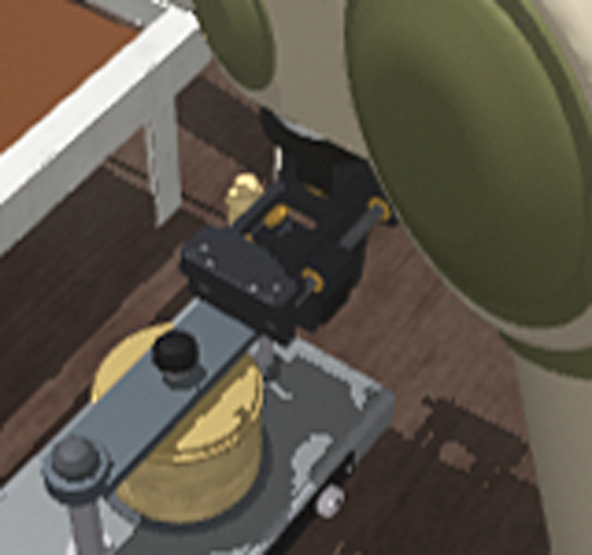

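```bash
python3 - <<'E'
from h import *
st=read_state();d=st["eef_pos"][:2]-rod;x=d@ux+.003; z=st["eef_pos"][2]
f0=st["force"]; 
for i in range(8):
    x+=.0007
    r=move_straight(tp(x,.1178),feed=.007,f_stop=15)
    st=read_state();d=st["eef_pos"][:2]-rod;print(r,round(x,4),round(d@ux+.003,4),st["force"].round(2),st["eef_pos"][2].round(4),round(st["time"],2))
    if r or st["force"]@np.array([ux[0],ux[1],0])<-15: break
E
```

```text
False -0.0397 -0.0405 [-4.78  0.98  6.46] 0.1179 36.08
False -0.039 -0.0405 [-8.97 -0.34  8.6 ] 0.1179 36.33
False -0.0383 -0.0402 [-10.41   1.16   8.59] 0.1179 36.58
False -0.0376 -0.0398 [-12.03  -0.24  10.84] 0.1179 36.83
False -0.0369 -0.0394 [-13.51  -0.25  11.56] 0.1178 37.08
False -0.0362 -0.039 [-14.49   1.42  11.98] 0.1178 37.33
False -0.0355 -0.0386 [-16.53  -0.19  13.54] 0.1178 37.58
```

```bash
python3 - <<'E'
from h import *
gripper_to(.06)
st=read_state();print(st["force"].round(2),st["eef_pos"],st["time"])
q=st["eef_pos"]
b=tp(-.1,.1178)
move_straight([b[0],b[1],q[2]],feed=.15)
move_straight([b[0]-.02,b[1],.2],feed=.3); pause(.1)
st=read_state();print(st["force"].round(2),st["time"])
import json
json.dump([list(st["eef_pos"]),list(st["eef_rot"])],open("w10.json","w"))
im=snapshot("wrist");cv2.imwrite("pics/w10.png",im[:,:,::-1])
im=snapshot("scene");cv2.imwrite("pics/s10.png",cv2.resize(im[120:270,170:330,::-1],None,fx=3.7,fy=3.7,interpolation=cv2.INTER_CUBIC))
im=snapshot("top");cv2.imwrite("pics/t10.png",cv2.resize(im[135:255,155:365,::-1],None,fx=3.8,fy=3.8,interpolation=cv2.INTER_CUBIC))
E
```

```text
[-0.24 -0.76  1.14] [ 0.5415364  -0.10595912  0.1177126 ] 38.1833
[-0.02  0.67  0.99] 39.3
```

View pics/w10.png

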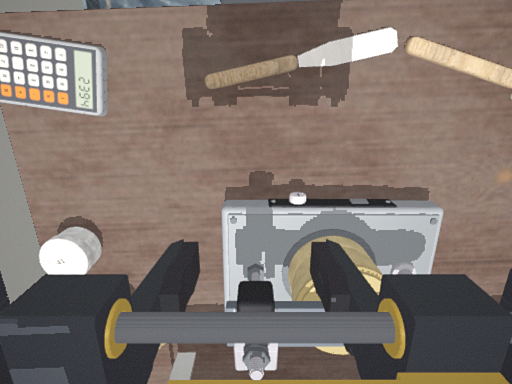

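View pics/s10.png

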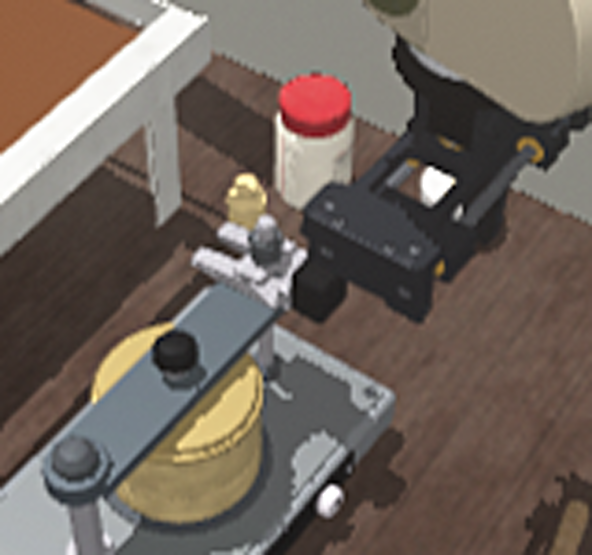

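View pics/t10.png

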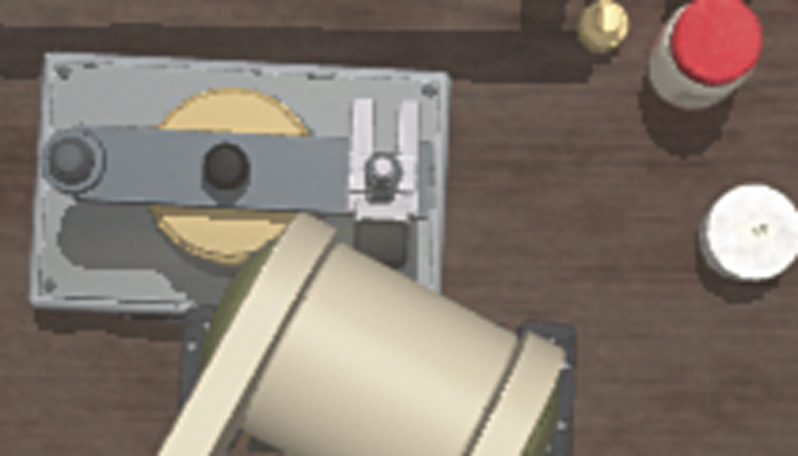

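```bash
python3 - <<'E'
from h import *
gripper_to(0.0,50)
move_straight(tp(-.095,.119,off=0),feed=.2); pause(.15)
f0=read_state()["force"]; u=np.array([ux[0],ux[1],0])
r=move_straight(tp(-.045,.119,off=0),feed=.02,f_stop=3)
st=read_state();d=st["eef_pos"][:2]-rod;x=d@ux;print(r,x,(st["force"]-f0).round(2),st["time"])
for i in range(25):
    x+=.0005
    r=move_straight(tp(x,.119,off=0),feed=.01,f_stop=14)
    st=read_state();d=st["eef_pos"][:2]-rod;F=(st["force"]-f0);print(r,round(x,4),round(d@ux,4),F.round(1),round(st["time"],2))
    if F@u<-14.2 or d@ux>-.045 or st["time"]>52: break
F=[]
for _ in range(4): pause(.1);F.append((read_state()["force"]-f0)@u)
print(np.round(F,1))
E
```

```text
True -0.06441647556175902 [ 0.53 -1.1   0.63] 42.6333
False -0.0639 -0.0643 [-0.9  1.1 -1.1] 42.88
False -0.0634 -0.0643 [-4.3  0.  -0.6] 43.13
False -0.0629 -0.0643 [-7.1  0.1  1.1] 43.38
False -0.0624 -0.0643 [-10.6  -0.2   3.4] 43.63
False -0.0619 -0.0643 [-12.4   1.2   3.8] 43.88
False -0.0614 -0.0642 [-16.2   0.    4.3] 44.13
[-14.8 -14.1 -15.1 -14.6]
```

```bash
python3 - <<'E'
from h import *
move_straight(tp(-.12,.119,off=0),feed=.15)
move_straight(tp(-.15,.22,off=0),feed=.3)
goto([.33,.12,.3],O); pause(.2)
st=read_state();print(st["force"].round(2),st["time"])
im=snapshot("scene");cv2.imwrite("pics/s11.png",cv2.resize(im[120:270,170:330,::-1],None,fx=3.7,fy=3.7,interpolation=cv2.INTER_CUBIC))
im=snapshot("top");cv2.imwrite("pics/t11.png",cv2.resize(im[135:255,155:365,::-1],None,fx=3.8,fy=3.8,interpolation=cv2.INTER_CUBIC))
E
```

```text
[ 0.14  0.45 -0.81] 46.7833
```

View pics/s11.png

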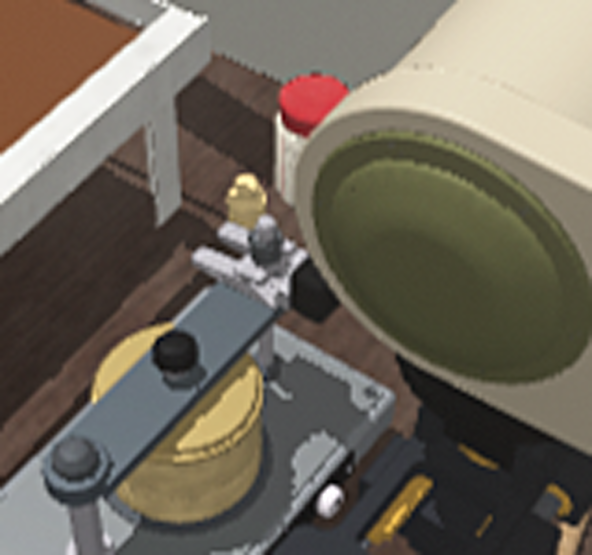

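View pics/t11.png

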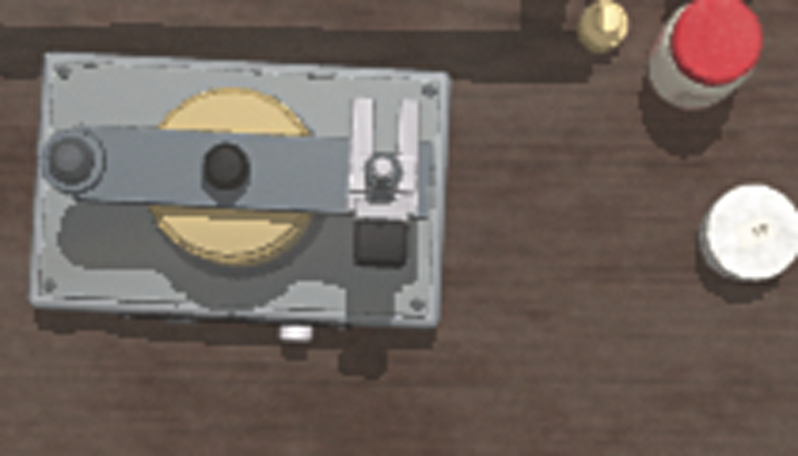

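```bash
python3 -c "
from bench import *
job_done()"
```

```text
the job is handed in; nothing more can be done
```

I closed the clamp bar against its stop, slid the wedge in over the bar and jammed it under the nut. I then withdrew the arm and handed the job in at about 47 s.

**Last checks that agreed**
- **Bar and wedge:** in the final pictures the bar lies closed. The wedge looks flat on it, with the rod about in the middle of the slot. By arm position the rod is about 39 mm along from the wedge's origin, within the 24–72 mm range.
- **Jam:** gripped, I pushed the wedge to a reading of about 16.5 N. After letting go, I pushed again from behind at about 15 N (one reading of 16 N), which moved it only about 0.1 mm.
- **Bystanders:** jar, tin and weight show at the same pixels in the top view as at the start.

**What disagreed or failed**
- **Finger length:** the real fingertips end about 28 mm short of the stated TCP. I found this when my first push passed over the bar without touching it, then confirmed it by touching the bench and from the wrist picture. All later heights were corrected for it.
- **Touch on the rod:** before I had that correction, a downward touch meant for the lid stopped at about 5 N. It was probably the gripper's body on top of the tie rod.
- **Downward force:** during the gripped push the arm also pressed down with about 14 N, which was not intended. It was gone once I let go.
- **Not measured:** I could not read the wedge's force on the bar. I estimate about 20 N from the pushes, against the required 12 N.

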